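Reset a tripped controller through its covered well

ROBOT

A 6-joint arm with a two-finger parallel gripper is mounted at the origin on a cart in front of the work surface, level with it; the furniture and walls round the work are solid. World frame = base frame: x ahead of the robot, y to its left, z up, the work surface at z = 0. Lengths are in m, angles in degrees, forces in N, time in s.
With the tool pointing down it reaches from about 0.4 to 0.825 m from the base axis. Payload 7 kg.
Tool frame: the origin (TCP) lies midway between the tips of the shut fingers; the grasp point (between the pads) lies 19 mm behind it; z points along the fingers, y is the line along which they close (so a half turn about z gives the same grasp; the last joint's range is limited). The gripper opens to 88 mm and grips with 3 to 60 N. Pads are 19 mm wide; open, the fingers measure 130 mm over their backs; the gripper's body (78 mm by 193 mm) begins 47 mm behind the grasp point.
Start: joints at [81.251, 20.546, 0.682, 0, -70.136, -16.507], TCP at [0.288, 0.61, 0.227] pointing down, gripper open.
Joint ranges: [-176.03, 176.03], [-82.01, 121.73], [-58.28, 71.71], [-173.87, 95.51], [-174.79, -0.11], [-173.66, 173.66]. Speed limits (degrees/s): [136.94, 136.94, 172.46, 180, 180, 180].

INTERFACE

Orientations are given as [roll, pitch, yaw] about the fixed x, y, z axes, in that order (R = Rz(yaw) Ry(pitch) Rx(roll)).
In Python, from plant import telemetry, viewer, workorder gives the robot as it stands. The module is installed in compiled form; this text tells all that it offers.
- The arm moves only by the tool carry_out, never from a script. Its argument "rows" is a list of rows, each a list of 6 numbers: the shift along the tool's x, y, z in m, then the turn, a rotation vector about the tool's x, y, z in rad. In form: [[tx, ty, tz, ax, ay, az], ...]. A call has 1 to 8 rows; each row is the pose to reach, as a shift and turn from the pose commanded when the call began, along the tool's axes at that moment; what a row does not reach only later rows make up. A row lasts 1/8 s, in which the tool goes at most 62.5 mm and 10.7 degrees, less where a joint would pass 70% of its speed; a pose out of reach is approached as far as the arm can. A call with a gripper value outside its range is refused whole. "grip" is the gripper's target within -1 to 1 (fully open at 1, half-way at 0, shut at -1), set as the call begins (left out, the last holds). The fingers move at their own pace and stop on an object; the grip force is fixed at half the most. Time passes only in rows, so rows that repeat a pose let the fingers close. It gives the time, the measured TCP pose, the force, the opening and the grip force at its end, in the units of the state.
- telemetry.get_obs(): the state, without advancing time (a new reading comes with each control period).
- viewer.snapshot(name): name is "scene" or "side" or "wrist"; returns the picture (384x512x3 uint8, red, green, blue); there is no depth.
- viewer.camera_info(name): a dict with "intrinsics" (3x3 intrinsics, pixels), "extrinsics" (4x4, takes a point from camera to world coordinates); the wrist camera has in their place "tool_from_camera" (4x4, takes a point from camera to tool coordinates, whose origin is the TCP and whose axes are the flange's). Camera axes: x right, y down, z forward; pixel columns grow to the right and rows downward; lengths in m; the calibration is good to about 2 mm. The wrist camera is an equidistant fisheye: a pixel r from the principal point sees the ray r / f radians off the axis. A picture is of the moment at which its call begins: read the wrist's pose just before it. camera_info takes no time and is no camera call.
- workorder.close_job(): hands the job in; it is judged then, once.
The state is a dict: "clock": time; "joint_pos": joint angles; "qvel": joint speeds; "tau": joint torques, N m; "tool_pos": TCP position; "orientation": TCP orientation; "force": force on the tool from outside, world axes, zero at the start; "moment": the same for the moment, N m; "opening": finger opening in m; "gripper_force": force on a finger pad.
Only numpy, scipy, OpenCV 4.12 (cv2) and the standard library are available. Lean on these libraries where they do the work, as an engineer would, in place of code of your own. Each camera call takes 0.05 s, during which the arm holds its last target. There are 200 camera calls.

TASK

The low bench controller has tripped. With your fingertips only, slide its cover all the way open, reach into the well with the round key, press that key fully down and keep it down for about two seconds, then let it come up and slide the cover fully shut again. Leave the bar-shaped key in the other well unpressed, and do not move, lift or tip the vial, the specimen mount and the cup standing beside the controller.

Things in the scene. Friction and masses are not known exactly. Their poses are not given: they have to be found in the camera images.
- instrument: Bench controller: a low grey box fixed to the worktop, 150 (x) x 190 (y) mm, deck 50 mm above the worktop; origin: centre of its underside; z up; at yaw 0 its x axis points away from the robot, its y axis left. Aluminium rails along y (x = 56 to 70 mm, both sides), 70 mm above the worktop, hold its sliding cover down; 7 mm high stops stand across both ends of the deck
- round_seat: Floor plate of the well with the round key; origin: centre of the well, 20 mm above the worktop. The two wells, 44 x 44 mm and 29 mm deep, open side by side in the deck, at x = -29 and +29 mm, y = -35 mm of the controller, 14 mm of wall between them; the round key may be in either
- bar_seat: Floor plate of the other well, the one with the bar-shaped key; origin as for round_seat
- cover (a joint): Sliding cover, a grey plate 116 (x) x 96 (y) x 14 mm on the deck, hiding both wells while shut; its top is 65 mm above the worktop. Value in m: 0 = fully shut, 0.074 = fully open, both against stops; it grows as the cover slides to the controller's +y. Starts 0 to 20 mm open. About 1.5 N of friction; stays where it is left; cannot be lifted off
- cover_dish (a point): Centre of the floor of the finger dish in the cover's top: a rectangular recess 50 (x) x 46 (y) mm with upright walls, 11 mm deep, in the middle of the cover; its floor is 54 mm above the worktop. A fingertip in it pushes the cover by the wall. Axes as the controller's.
- round_key (a joint): The round key (reset). Value in m: 0 = up, 0.007 = fully down; sprung, about 1.5 N at first and 5 N fully down; comes up by itself when let go.
- round_key_top (a point): Centre of the top of the round key, a white plastic disc 24 mm across; when up, its top is 30 mm above the worktop, that is 20 mm below the deck; it moves straight down 7 mm, stopping 2 mm above the floor of the well.
- bar_key (a joint): The bar-shaped key, to be left alone. Value in m: 0 = up, 0.007 = fully down; sprung like the round key.
- bar_key_top (a point): Centre of the top of the bar-shaped key, a white plastic bar 10 (x) x 34 (y) mm; when up its top is as high as the round key's.
- vial: Glass vial with a black screw cap, 24 mm across, 60 mm high, standing loose beside the controller's -y end; origin: centre of its underside, z up.
- stub: White round specimen mount, 26 mm across, 11 mm high, loose beside the controller's +y end; origin: centre of its underside, z up.
- cup: Open cup, 67 mm across, 72 mm high, loose beside the specimen mount at the controller's +y end; origin: centre of its underside, z up.
Mind the look-alikes: they are no part of the job. What is meant by the cup is not blue or red, and is the larger of those in its own colour.

How it is judged:
By the outcome, as a careful person would: the job done as asked, in the order asked, and still so for the second after the job is handed in, with the robot touching nothing.
It also fails if it takes over 53 s, if anything falls off the work surface, if the arm or the gripper's body presses on something with over 40 N, if the wrist force passes 120 N, or if a joint passes its speed limit or range.

## Working session

There is one attempt and no reset: what is moved stays moved. The work goes in short steps, Python scripts to look and compute and a tool call to move; the robot and the scene stay as the last step left them, time stands still between calls to the robot, and variables do not carry over. Pictures are saved under pics/ and viewed, at most 13 in all, crops included, and the job is handed in when it is done.

Besides the shell and the picture viewer there is one more tool, called after "Call:" as a command line: name --pt "numbers of a row" for each row, then --argument value for the rest. carry_out: Moves the arm, as the interface text tells. Its arguments: {"type":"object","properties":{"rows":{"type":"array"},"grip":{"type":"number"}},"required":["rows"]}

```bash
mkdir -p pics; ls
python3 - <<'E'
from plant import telemetry, viewer
import cv2, numpy as np
o=telemetry.get_obs(); print({k:np.round(v,4).tolist() for k,v in o.items()})
for n in ["scene","side","wrist"]:
    im=viewer.snapshot(n); cv2.imwrite(f"pics/{n}0.png",im[:,:,::-1])
    print(n,{k:(np.round(v,4).tolist() if not isinstance(v,str) else v) for k,v in viewer.camera_info(n).items()})
E
```

```text
pics
{'clock': 0.0, 'joint_pos': [81.2501, 20.5909, 0.6346, -0.0212, -70.1361, -16.5079], 'qvel': [-0.0651, 0.0719, -0.0123, -0.0002, -0.0298, -0.0464], 'tau': [0.0019, -58.272, 29.3043, 6.9969, 0.0067, -0.0002], 'tool_pos': [0.2878, 0.61, 0.2256], 'orientation': [179.9058, -0.0072, -25.2649], 'force': [0.5477, -0.9966, -0.9132], 'moment': [-0.0035, 0.0162, -0.0326], 'gripper_force': 0.0, 'opening': 0.0879}
scene {'intrinsics': [[457.1198, 0.0, 254.3648], [0.0, 457.1198, 186.0474], [0.0, 0.0, 1.0]], 'extrinsics': [[-0.6884, -0.383, 0.616, -0.0927], [-0.7253, 0.3698, -0.5807, 0.6099], [-0.0054, -0.8465, -0.5324, 0.5883], [0.0, 0.0, 0.0, 1.0]]}
side {'intrinsics': [[465.7607, 0.0, 258.5167], [0.0, 465.7607, 194.0033], [0.0, 0.0, 1.0]], 'extrinsics': [[0.9584, -0.1485, 0.2437, 0.2692], [-0.2845, -0.5653, 0.7743, -0.7551], [0.0228, -0.8114, -0.584, 0.6722], [0.0, 0.0, 0.0, 1.0]]}
wrist {'intrinsics': [[297.3186, 0.0, 256.7823], [0.0, 297.3186, 188.9006], [0.0, 0.0, 1.0]], 'tool_from_camera': [[-0.0005, -0.9557, -0.2943, 0.0804], [1.0, -0.0007, 0.0007, 0.0002], [-0.0008, -0.2943, 0.9557, -0.1575], [0.0, 0.0, 0.0, 1.0]]}
```

View pics/scene0.png

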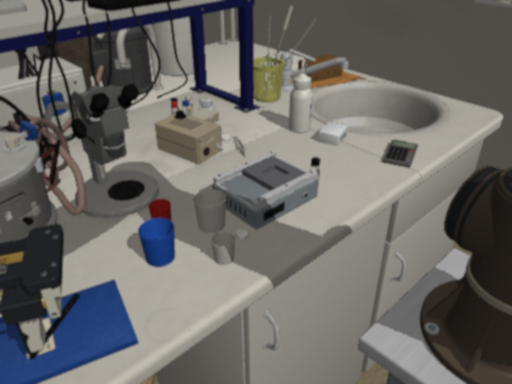

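View pics/side0.png

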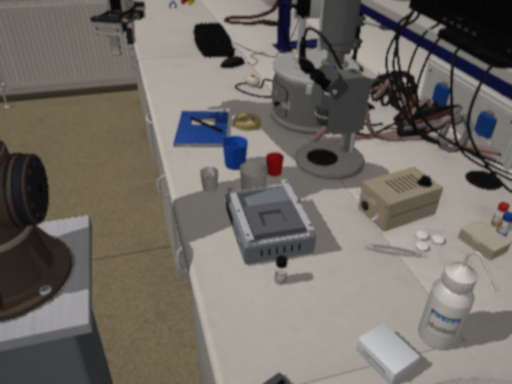

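The scene view shows the controller at about (268,188), the grey cup at (210,210), a smaller grey cup at (223,247), the mount at about (241,233) and the vial at (315,165). In the side view the controller is at (270,220), the vial at (282,270) and the cup at (253,175). I'll enlarge both.

Run:
```python
import cv2, numpy as np
a=cv2.imread("pics/scene0.png")[145:275,190:330]; b=cv2.imread("pics/side0.png")[155:295,195:325]
f=lambda x,s:cv2.resize(x,None,fx=s,fy=s,interpolation=cv2.INTER_CUBIC)
a=f(a,4);b=f(b,4)
cv2.imwrite("pics/a.png",a);cv2.imwrite("pics/b.png",b)
```

```text
(no output)
```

View pics/a.png

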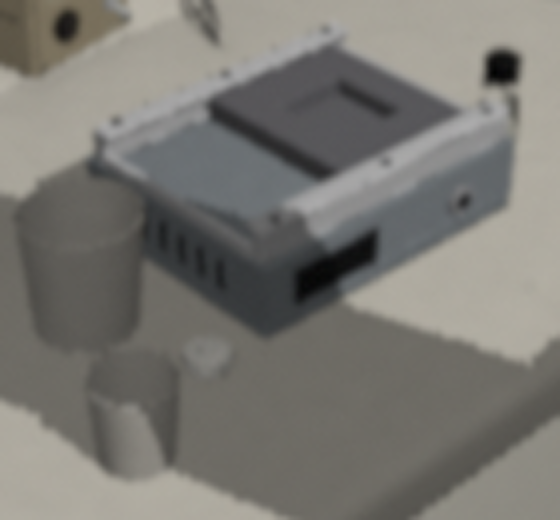

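View pics/b.png

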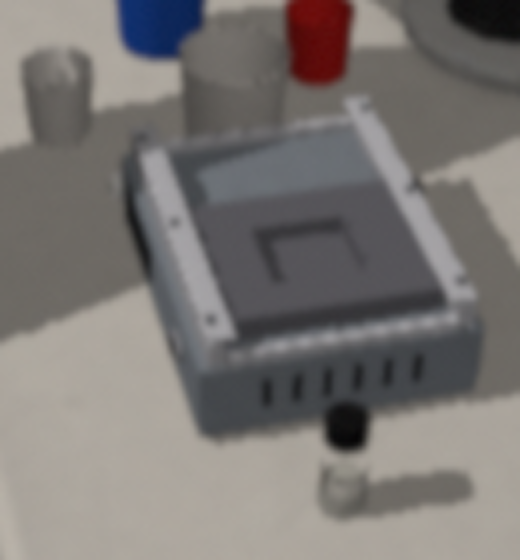

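```bash
cat > h.py <<'E'
import numpy as np
from plant import viewer
from scipy.spatial.transform import Rotation as R
from scipy.optimize import least_squares
def proj(n,P):
    c=viewer.camera_info(n);T=np.linalg.inv(c["extrinsics"]);q=np.atleast_2d(P)@T[:3,:3].T+T[:3,3];k=q@np.array(c["intrinsics"]).T
    return k[:,:2]/k[:,2:]
def wT(o):
    T=np.eye(4);T[:3,:3]=R.from_euler('xyz',o["orientation"],degrees=True).as_matrix();T[:3,3]=o["tool_pos"]
    return T@np.array(viewer.camera_info("wrist")["tool_from_camera"])
def wproj(T,P):
    q=(np.atleast_2d(P)-T[:3,3])@T[:3,:3]
    K=np.array(viewer.camera_info("wrist")["intrinsics"]);r=np.linalg.norm(q[:,:2],axis=1);th=np.arctan2(r,q[:,2])
    return K[:2,2]+K[0,0]*(q[:,:2]/np.maximum(r,1e-9)[:,None])*th[:,None]
def wray(T,uv):
    K=np.array(viewer.camera_info("wrist")["intrinsics"]);d=(np.array(uv)-K[:2,2])/K[0,0];t=np.linalg.norm(d)
    return T[:3,:3]@np.r_[d/max(t,1e-9)*np.sin(t),np.cos(t)]
def ray(n,uv):
    c=viewer.camera_info(n);return np.array(c["extrinsics"])[:3,:3]@np.linalg.solve(c["intrinsics"],np.r_[uv,1.])
def body(p,L):
    return R.from_euler('z',p[3]).apply(np.array(L,float)/1000)+p[:3]
E
python3 - <<'E'
from h import *
SC=[((-75,95,0),(268,335)),((-75,-95,0),(505,208)),((-63,95,70),(275,222)),((-63,-95,70),(490,108)),((63,95,70),(110,135)),((63,-95,70),(330,35))]
SI=[((-75,-95,0),(208,435)),((75,-95,0),(480,390)),((-63,95,70),(155,155)),((-63,-95,70),(222,335)),((63,95,70),(358,103)),((63,-95,70),(462,292))]
def f(p):
    r=[]
    for n,S,o in(("scene",SC,(190,145)),("side",SI,(195,155))):
        r.append((proj(n,body(p,[s[0] for s in S]))-(np.array([s[1] for s in S])/4+o)).ravel())
    return np.concatenate(r)
s=least_squares(f,[.5,.2,0,0],loss='soft_l1');p=s.x
print(p,np.degrees(p[3]));print(np.round(f(p).reshape(-1,2),1))
def hit(n,uv,z):
    c=np.array(viewer.camera_info(n)["extrinsics"])[:3,3];d=ray(n,np.array(uv)/4+((190,145) if n=="scene" else (195,155)));q=c+d*(z-c[2])/d[2]
    return np.round(q,3),np.round(1000*R.from_euler('z',-p[3]).apply(q-p[:3]))
for a in [("scene",(207,360),.005),("scene",(85,215),.072),("scene",(133,380),.05),("side",(345,505),0),("side",(347,410),.06),("side",(235,45),.072),("scene",(212,103),.065),("scene",(330,175),.065),("side",(195,200),.065),("side",(385,182),.065)]: print(a,*hit(*a))
E
```

```text
[ 0.52835926 -0.0057715   0.00128827 -0.00126942] -0.0727326472064595
[[-0.4  3.1]
 [-0.4 -0.2]
 [-6.3  1.1]
 [ 1.3 -3.1]
 [-4.6 -0.5]
 [ 1.4 -3.6]
 [-0.8  2.9]
 [-0.   0.9]
 [-4.3 -8.1]
 [ 1.9  0.8]
 [-2.3 -2.9]
 [ 2.2  0.8]]
('scene', (207, 360), 0.005) [0.464 0.122 0.005] [-65. 128.   4.]
('scene', (85, 215), 0.072) [0.53  0.143 0.072] [  2. 149.  71.]
('scene', (133, 380), 0.05) [0.433 0.194 0.05 ] [-95. 200.  49.]
('side', (345, 505), 0) [ 0.509 -0.156  0.   ] [ -19. -151.   -1.]
('side', (347, 410), 0.06) [ 0.509 -0.152  0.06 ] [ -20. -146.   59.]
('side', (235, 45), 0.072) [0.541 0.153 0.072] [ 12. 159.  71.]
('scene', (212, 103), 0.065) [0.578 0.013 0.065] [50. 19. 64.]
('scene', (330, 175), 0.065) [0.478 0.019 0.065] [-50.  24.  64.]
('side', (195, 200), 0.065) [0.48  0.019 0.065] [-48.  25.  64.]
('side', (385, 182), 0.065) [0.585 0.008 0.065] [57. 14. 64.]
```

Rough pose: controller at (0.528, -0.006), yaw about 0, cover slightly open. Next I'll move above it with the fingers shut to get a closer wrist view.

Call:
carry_out --pt "0.045 0.041 -0.002 0 0 -0.04" --pt "0.09 0.082 -0.004 0 0 -0.08" --pt "0.136 0.123 -0.006 0 0 -0.12" --pt "0.181 0.164 -0.008 0 0 -0.16" --pt "0.226 0.205 -0.01 0 0 -0.2" --pt "0.271 0.246 -0.012 0 0 -0.24" --pt "0.316 0.287 -0.014 0 0 -0.28" --pt "0.362 0.328 -0.016 0 0 -0.32" --grip -1

```text
clock: 1.15
tool_pos: [0.4757, 0.1575, 0.2428]
orientation: [-180.0, -0.0, -6.8]
force: [0.5, -0.3, 0.1]
opening: 0.0132
gripper_force: 0.0
```

Call:
carry_out --pt "0.03 0.053 0 0 0 -0.04" --pt "0.06 0.106 0 0 0 -0.08" --pt "0.09 0.159 0 0 0 -0.121" --pt "0.09 0.159 0 0 0 -0.121"

```text
clock: 1.65
tool_pos: [0.5462, -0.013, 0.2418]
orientation: [180.0, 0.1, -0.3]
force: [-0.9, 0.6, 0.4]
opening: 0.0002
gripper_force: 0.0
```

```bash
cat > snap.py <<'E'
import sys,cv2,pickle
from h import *
from plant import telemetry
def snap(tag):
    o=telemetry.get_obs();T=wT(o);im=viewer.snapshot("wrist")[:,:,::-1]
    cv2.imwrite(f"pics/{tag}.png",im);pickle.dump(T,open(f"pics/{tag}.pkl","wb"));print(o["clock"],np.round(o["tool_pos"],4),np.round(o["orientation"],2));return T,im
E
python3 - <<'E'
from snap import *
T,im=snap("w1")
cv2.imwrite("pics/w1b.png",cv2.resize(im,(768,576),interpolation=cv2.INTER_CUBIC))
E
```

```text
1.65 [ 0.5462 -0.013   0.2418] [ 1.7996e+02  7.0000e-02 -2.7000e-01]
```

View pics/w1b.png

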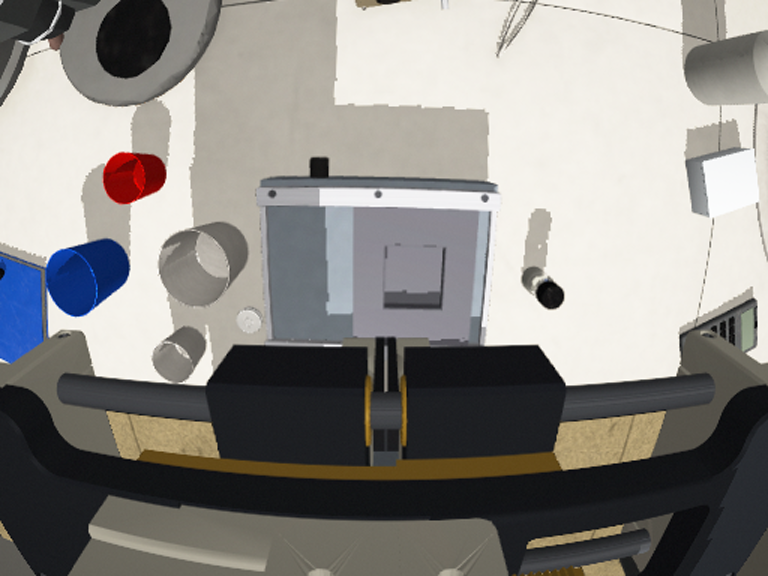

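The wrist view (shown at 1.5x) has the controller at (265-500, 180-345), the dish rim at (384-445, 247-308), the cup at (203,263), the mount at (249,320) and the vial cap at (549,294). The fingertips hide the near rail. I'll back off toward the robot for a second view.

Call:
carry_out --pt "-0.05 0 0 0 0 0.0" --pt "-0.09 0 0 0 0 0.0" --pt "-0.09 0 0 0 0 0" --pt "-0.09 0 0 0 0 0"

```text
clock: 2.2
tool_pos: [0.4559, -0.0084, 0.2431]
orientation: [-180.0, -0.1, 0.1]
force: [-0.1, -0.1, -0.6]
opening: 0.0001
gripper_force: 0.0
```

Run:
```python
from snap import *
T,im=snap("w2")
im1=cv2.imread("pics/w1.png")
f=lambda x,s:cv2.resize(x,None,fx=s,fy=s,interpolation=cv2.INTER_CUBIC)
a=f(im1[100:240,160:350],4)[:,:]  # 760x560
p=[.528,-.006,0,0]
print(np.round(wproj(T,body(p,[(-70,95,70),(-70,-95,70),(70,95,70),(70,-95,70)]))))
c=np.vstack([f(im1[115:235,160:345],2.5)[:300],f(im[70:190,160:345],2.5)[:300]]);
cv2.imwrite("pics/w12.png",c);print(c.shape)
```

```text
2.2 [ 0.4559 -0.0084  0.2431] [-1.7997e+02 -8.0000e-02  1.1000e-01]
[[173. 170.]
 [336. 170.]
 [170.  49.]
 [340.  49.]]
(600, 462, 3)
```

View pics/w12.png

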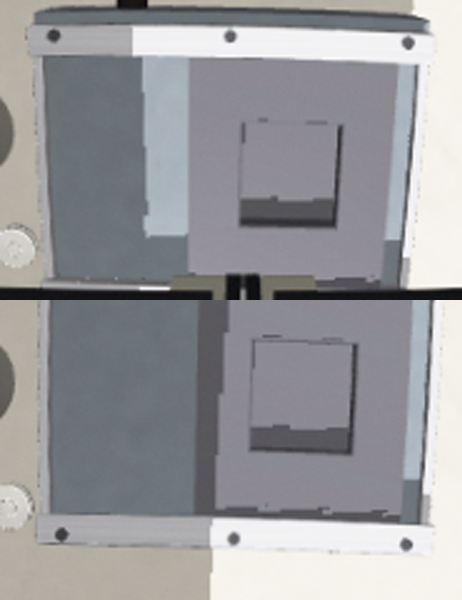

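```bash
cat > fit.py <<'E'
from h import *
import pickle
T1=pickle.load(open("pics/w1.pkl","rb"));T2=pickle.load(open("pics/w2.pkl","rb"))
m1=lambda u:np.array(u)/2.5+(160,115);m2=lambda u:(np.array(u)-(0,300))/2.5+(160,70)
s1=[(54,36),(230,36),(407,43)];s2=[(62,534),(233,538),(405,544)]
d1=[(240,122),(343,124),(337,228),(240,224)];d2=[(250,339),(356,342),(352,453),(250,449)]
c1=[(28,27),(432,35)];c2=[(36,544),(433,553)]
def f(q):
    p=q[:4];a=q[4]*1000;d=q[5]*1000
    D=body(p,[(25,d+23,65),(25,d-23,65),(-25,d-23,65),(-25,d+23,65)])
    S=lambda x:body(p,[(x,a,70),(x,0,70),(x,-a,70)])
    return np.concatenate([(wproj(T,P)-m(u)).ravel() for T,P,m,u in [(T1,S(63),m1,s1),(T2,S(-63),m2,s2),(T1,D,m1,d1),(T2,D,m2,d2),(T1,body(p,[(70,95,70),(70,-95,70)]),m1,c1),(T2,body(p,[(-70,95,70),(-70,-95,70)]),m2,c2)]])
s=least_squares(f,[.53,-.006,0,0,.08,-.02],loss='soft_l1',x_scale=.01)
if __name__=="__main__":
    print(np.round(s.x,4),"yaw",np.degrees(s.x[3]));print(np.round(f(s.x).reshape(-1,2),1).tolist())
    # free triangulation of dish corners
    for u,v in zip(d1,d2):
        A,B=wray(T1,m1(u)),wray(T2,m2(v));o=np.linalg.lstsq(np.c_[A,-B],T2[:3,3]-T1[:3,3],rcond=None)[0]
        print(np.round((T1[:3,3]+A*o[0]+T2[:3,3]+B*o[1])/2,4))
    Tt=np.linalg.inv(viewer.camera_info("wrist")["tool_from_camera"])
    print("tcp px",wproj(np.array(viewer.camera_info("wrist")["tool_from_camera"]),[[0,0,0],[0,.021,0],[0,-.021,0],[.01,0,0],[0,0,-.05]]))
    # obstacles, in controller frame (w1b px /1.5)
    for n,uv,z in[("cup rim",(210,258),.072),("cup top L",(160,270),.072),("cup R",(247,252),.072),("stub",(249,320),.011),("vial cap",(549,294),.06)]:
        r=wray(T1,np.array(uv)/1.5);P=T1[:3,3]+r*(z-T1[2,3])/r[2];print(n,np.round(P,3),np.round(R.from_euler('z',-s.x[3]).apply(P-s.x[:3])*1000))
E
python3 fit.py
```

```text
[ 0.5277 -0.0068 -0.0033 -0.0255  0.0803 -0.0296] yaw -1.4591735034275672
[[-0.1, 2.1], [-0.2, 2.3], [-0.4, 1.9], [0.1, -2.0], [0.4, -2.3], [0.4, -2.5], [0.9, 0.1], [-0.9, 0.3], [-0.9, -1.1], [0.1, -0.2], [1.5, 0.3], [-0.2, 1.0], [-0.5, -0.1], [0.2, 0.1], [-2.1, -0.1], [2.4, -0.3], [-1.2, -0.3], [0.7, 0.2]]
[ 0.5528 -0.0126  0.0623]
[ 0.5523 -0.0602  0.0646]
[ 0.5018 -0.0588  0.0668]
[ 0.5027 -0.0125  0.0627]
tcp px [[255.91306308 240.2062927 ]
 [291.25818754 239.95690239]
 [220.59109029 239.97502439]
 [255.88530417 224.83968409]
 [255.6607203  290.79352847]]
cup rim [0.547 0.126 0.072] [ 16. 133.  75.]
cup top L [0.538 0.174 0.072] [  6. 181.  75.]
cup R [0.551 0.094 0.072] [ 21. 101.  75.]
stub [0.47  0.118 0.011] [-61. 124.  14.]
vial cap [ 0.511 -0.151  0.06 ] [ -12. -145.   63.]
```

Run:
```python
from plant import telemetry, viewer
from h import *
p=np.array([.288,.61,.227]);Rm=R.from_euler('xyz',[180,0,-25.256],degrees=True)
for r in([.362,.328,-.016,-.32],[.09,.159,0,-.121],[-.09,0,0,0]):
    p=p+Rm.apply(r[:3]);Rm=Rm*R.from_rotvec([0,0,r[3]]);print(np.round(p,4),Rm.as_euler('xyz',degrees=True).round(2))
for i in range(5):
    o=telemetry.get_obs();print(o["clock"],np.round(o["tool_pos"],4),np.round(o["orientation"],2),np.round(o["force"],1));viewer.snapshot("wrist")
```

```text
[0.4755 0.1589 0.243 ] [180.     0.    -6.92]
[ 0.5456 -0.0098  0.243 ] [1.8e+02 0.0e+00 1.0e-02]
[ 0.4556 -0.0098  0.243 ] [1.8e+02 0.0e+00 1.0e-02]
2.25 [ 0.4561 -0.0085  0.2428] [-1.7998e+02 -4.0000e-02  8.0000e-02] [ 0.   0.3 -0.6]
2.3 [ 0.4562 -0.0087  0.2426] [-1.8e+02 -1.0e-02  6.0e-02] [ 0.3  0.6 -0. ]
2.35 [ 0.4562 -0.0088  0.2424] [1.7999e+02 2.0000e-02 4.0000e-02] [ 0.4 -0.5 -0.7]
2.4 [ 0.4561 -0.009   0.2423] [1.7999e+02 3.0000e-02 2.0000e-02] [-0.6 -0.2  0.5]
2.45 [ 0.456  -0.0092  0.2422] [1.7998e+02 4.0000e-02 1.0000e-02] [ 0.1 -0.3  0.4]
```

Call:
carry_out --pt "0.024 0.009 0.045 0 0 0.008" --pt "0.048 0.018 0.09 0 0 0.016" --pt "0.0714 0.0262 0.143 0 0 0.0255" --pt "0.0714 0.0262 0.143 0 0 0.0255" --pt "0.0714 0.0262 0.143 0 0 0.0255"

```text
clock: 3.12
tool_pos: [0.5273, -0.0357, 0.0997]
orientation: [180.0, 0.0, -1.5]
force: [-0.2, -0.4, 0.5]
opening: 0.0005
gripper_force: 0.0
```

Run:
```python
from snap import *
T,im=snap("w3")
cv2.imwrite("pics/w3b.png",cv2.resize(im[60:330,110:400],None,fx=2,fy=2,interpolation=cv2.INTER_CUBIC))
```

```text
3.125 [ 0.5273 -0.0357  0.0997] [ 1.7997e+02  3.0000e-02 -1.4600e+00]
```

View pics/w3b.png

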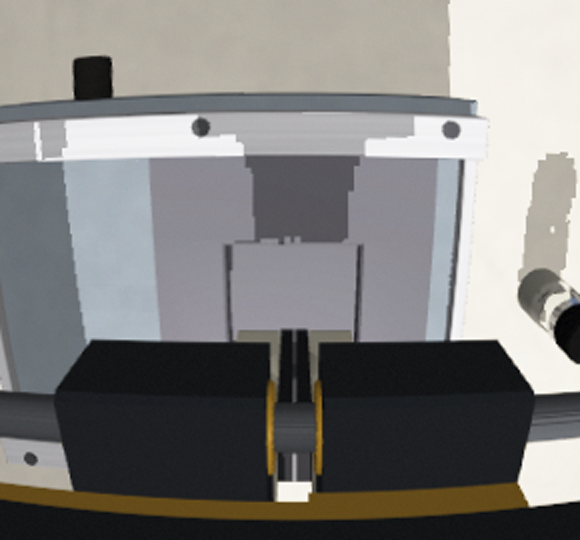

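The fingertips (tan, crop columns 235-353) are centred in the dish (225-362). Descending.

Call:
carry_out --pt "0 0 0.02 0 0 0" --pt "0 0 0.035 0 0 0" --pt "0 0 0.0425 0 0 0" --pt "0 0 0.0425 0 0 0" --pt "0 0 0.0425 0 0 0"

```text
clock: 3.8
tool_pos: [0.5275, -0.0354, 0.0577]
orientation: [-180.0, -0.1, -1.4]
force: [0.0, -1.0, -0.4]
opening: 0.0003
gripper_force: 0.0
```

Call:
carry_out --pt "0 -0.005 0 0 0 0" --pt "0 -0.012 0 0 0 0" --pt "0 -0.022 0 0 0 0" --pt "0 -0.032 0 0 0 0" --pt "0 -0.042 0 0 0 0" --pt "0 -0.05 0 0 0 0" --pt "0 -0.056 0 0 0 0" --pt "0 -0.06 0 0 0 0"

```text
clock: 4.8
tool_pos: [0.5286, 0.0249, 0.057]
orientation: [180.0, -0.0, -1.4]
force: [1.2, -1.6, 0.5]
opening: 0.0005
gripper_force: 0.8
```

Call:
carry_out --pt "0 -0.003 0 0 0 0" --pt "0 -0.006 0 0 0 0" --pt "0 -0.008 0 0 0 0" --pt "0 -0.01 0 0 0 0" --pt "0 -0.012 0 0 0 0" --pt "0 -0.012 0 0 0 0"

```text
clock: 5.55
tool_pos: [0.5287, 0.0366, 0.057]
orientation: [-180.0, 0.0, -1.5]
force: [0.1, 0.2, -1.0]
opening: 0.0005
gripper_force: 0.0
```

Call:
carry_out --pt "0 -0.001 0 0 0 0" --pt "0 -0.002 0 0 0 0" --pt "0 -0.003 0 0 0 0" --pt "0 -0.003 0 0 0 0"

```text
clock: 6.05
tool_pos: [0.5287, 0.0395, 0.057]
orientation: [180.0, 0.0, -1.4]
force: [-0.4, 0.1, -0.2]
opening: 0.0002
gripper_force: 0.5
```

Call:
carry_out --pt "0 -0.001 0 0 0 0" --pt "0 -0.002 0 0 0 0" --pt "0 -0.003 0 0 0 0" --pt "0 -0.004 0 0 0 0"

```text
clock: 6.55
tool_pos: [0.5285, 0.0406, 0.057]
orientation: [179.8, 0.1, -1.4]
force: [5.1, -22.3, 0.5]
opening: 0.0003
gripper_force: 10.6
```

Run:
```python
from snap import *
T,im=snap("w4")
cv2.imwrite("pics/w4b.png",cv2.resize(im[80:300,140:420],None,fx=2.5,fy=2.5,interpolation=cv2.INTER_CUBIC))
```

```text
6.55 [0.5285 0.0406 0.057 ] [ 1.7977e+02  1.0000e-01 -1.4400e+00]
```

View pics/w4b.png

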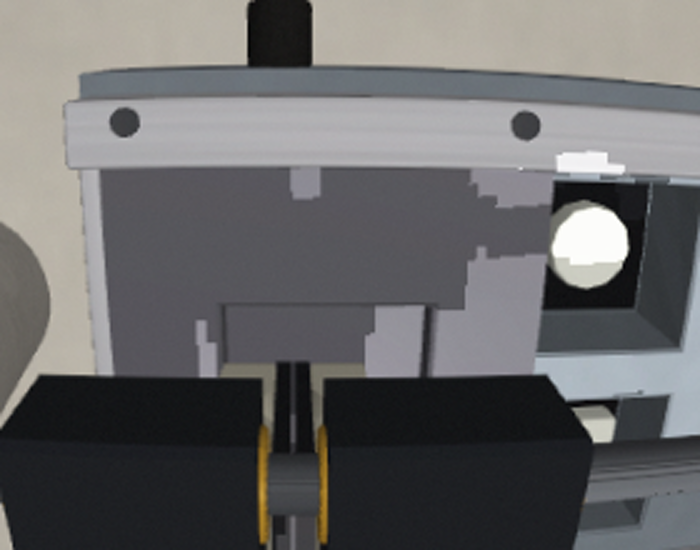

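The cover is against its open stop (22 N). The round key, at crop (590,245), is in the far (+x) well, and the bar key is in the near one. I'll lift out and measure the key.

Call:
carry_out --pt "0 0.003 0 0 0 0" --pt "0 0.008 0 0 0 0" --pt "0 0.008 -0.02 0 0 0" --pt "0 0.03 -0.06 0 0 0" --pt "0 0.07 -0.06 0 0 0" --pt "0 0.087 -0.06 0 0 0" --pt "0 0.087 -0.06 0 0 0"

```text
clock: 7.48
tool_pos: [0.5266, -0.0442, 0.1168]
orientation: [-180.0, 0.0, -1.6]
force: [-0.4, -0.1, 0.1]
opening: 0.0005
gripper_force: 0.0
```

Run:
```python
from snap import *
from fit import s
T4=pickle.load(open("pics/w4.pkl","rb"))
T,im=snap("w5")
p=s.x[:4];loc=lambda P:np.round(R.from_euler('z',-p[3]).apply(P-p[:3])*1000,1)
print("model key",body([p[0],p[1],0,p[3]],[(29,-35,30)]),"px",wproj(T,body([p[0],p[1],0,p[3]],[(29,-35,30)])))
m=(im.min(2)>225).astype(np.uint8);m[:100]=0
n,l,st,c=cv2.connectedComponentsWithStats(m)
for i in range(1,n):
    if st[i,4]>60: print(st[i],c[i].round(1))
u4=np.array((590,245))/2.5+(140,80)
r=wray(T4,u4);P=T4[:3,3]+r*(.03-T4[2,3])/r[2];print("key w4",P,loc(P))
cv2.imwrite("pics/w5b.png",cv2.resize(im[100:300,150:370],None,fx=3,fy=3,interpolation=cv2.INTER_CUBIC))
```

```text
7.475 [ 0.5266 -0.0442  0.1168] [-1.7999e+02  2.0000e-02 -1.5500e+00]
model key [[ 0.55577587 -0.04251142  0.03      ]] px [[253.16726634 161.44422515]]
[  15  100   44   81 1818] [ 37.8 140.3]
[  285   100   227   157 23736] [415.4 167.8]
[ 129  115  109   22 1878] [182.1 125.8]
[240 148  27  19 402] [252.9 157.2]
[505 194   7  31 108] [509.  212.4]
[  0 203  31  39 624] [ 13.2 225. ]
[ 72 275  22  31 403] [ 82.6 289.5]
[ 370  274   74   39 1984] [404.5 292.8]
[249 301  17   9 141] [256.5 304.9]
key w4 [ 0.55750846 -0.04180898  0.03      ] [ 30.7 -34.3  33.3]
```

View pics/w5b.png

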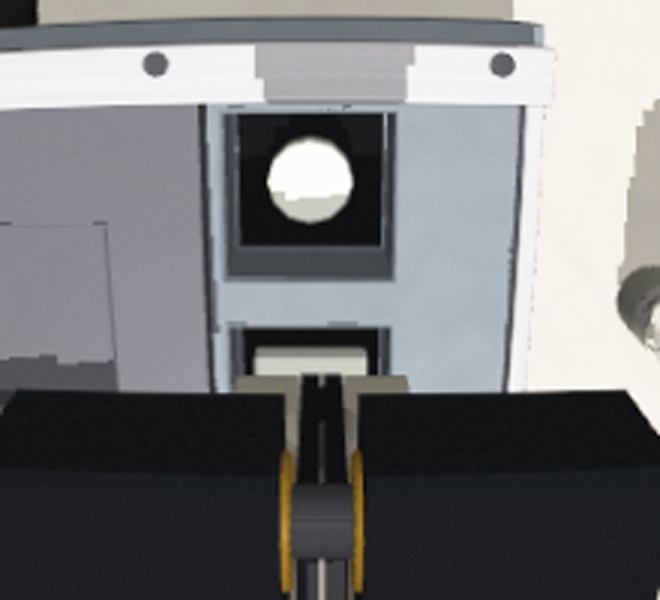

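The model matches: the disc is at (253.7,160) against (253.2,161.4) predicted. Going over the key and down into the well.

Call:
carry_out --pt "0.015 -0.0014 0.01 0 0 0" --pt "0.03 -0.0028 0.03 0 0 0" --pt "0.03 -0.0028 0.05 0 0 0" --pt "0.03 -0.0028 0.06 0 0 0" --pt "0.03 -0.0028 0.06 0 0 0"

```text
clock: 8.15
tool_pos: [0.5566, -0.0412, 0.056]
orientation: [180.0, 0.1, -1.4]
force: [0.2, -0.9, 1.2]
opening: 0.0004
gripper_force: 0.0
```

Call:
carry_out --pt "0 0 0.008 0 0 0" --pt "0 0 0.016 0 0 0" --pt "0 0 0.022 0 0 0" --pt "0 0 0.024 0 0 0" --pt "0 0 0.024 0 0 0"

```text
clock: 8.78
tool_pos: [0.5569, -0.0416, 0.033]
orientation: [180.0, 0.0, -1.5]
force: [0.8, -0.5, -0.0]
opening: 0.0004
gripper_force: 0.0
```

Clear in the well. Pressing now.

Call:
carry_out --pt "0 0 0.003 0 0 0" --pt "0 0 0.006 0 0 0" --pt "0 0 0.009 0 0 0" --pt "0 0 0.0105 0 0 0" --pt "0 0 0.0115 0 0 0"

```text
clock: 9.4
tool_pos: [0.5574, -0.0415, 0.0229]
orientation: [180.0, -0.1, -1.4]
force: [-7.1, 1.5, 22.9]
opening: 0.0004
gripper_force: 11.8
```

The key bottomed out at z = 23 mm with 23 N. Easing off a little and holding.

Call:
carry_out --pt "0 0 -0.0005 0 0 0" --pt "0 0 -0.0005 0 0 0" --pt "0 0 -0.0005 0 0 0" --pt "0 0 -0.0005 0 0 0" --pt "0 0 -0.0005 0 0 0" --pt "0 0 -0.0005 0 0 0" --pt "0 0 -0.0005 0 0 0" --pt "0 0 -0.0005 0 0 0"

```text
clock: 10.4
tool_pos: [0.5574, -0.0414, 0.0232]
orientation: [-180.0, -0.1, -1.4]
force: [-4.0, 1.1, 12.2]
opening: 0.0002
gripper_force: 6.5
```

Call:
carry_out --pt "0 0 0 0 0 0" --pt "0 0 0 0 0 0" --pt "0 0 0 0 0 0" --pt "0 0 0 0 0 0" --pt "0 0 0 0 0 0" --pt "0 0 0 0 0 0" --pt "0 0 0 0 0 0"

```text
clock: 11.28
tool_pos: [0.5573, -0.0414, 0.0232]
orientation: [180.0, -0.1, -1.4]
force: [-3.0, 1.2, 13.1]
opening: 0.0005
gripper_force: 6.5
```

Call:
carry_out --pt "0 0 -0.01 0 0 0" --pt "0 0 -0.03 0 0 0" --pt "0 0 -0.06 0 0 0" --pt "0 0 -0.0775 0 0 0" --pt "-0.015 -0.037 -0.0775 0 0 0" --pt "-0.0299 -0.0743 -0.0775 0 0 0" --pt "-0.0299 -0.0743 -0.0775 0 0 0" --pt "-0.0299 -0.0743 -0.0775 0 0 0"

```text
clock: 12.28
tool_pos: [0.5288, 0.0335, 0.0995]
orientation: [180.0, 0.0, -1.4]
force: [1.0, 0.0, 0.2]
opening: 0.0
gripper_force: 0.0
```

Run:
```python
from snap import *
T,im=snap("w6")
cv2.imwrite("pics/w6b.png",cv2.resize(im[80:290,140:420],None,fx=2.5,fy=2.5,interpolation=cv2.INTER_CUBIC))
```

```text
12.275 [0.5288 0.0335 0.0995] [ 1.7999e+02  2.0000e-02 -1.4100e+00]
```

View pics/w6b.png

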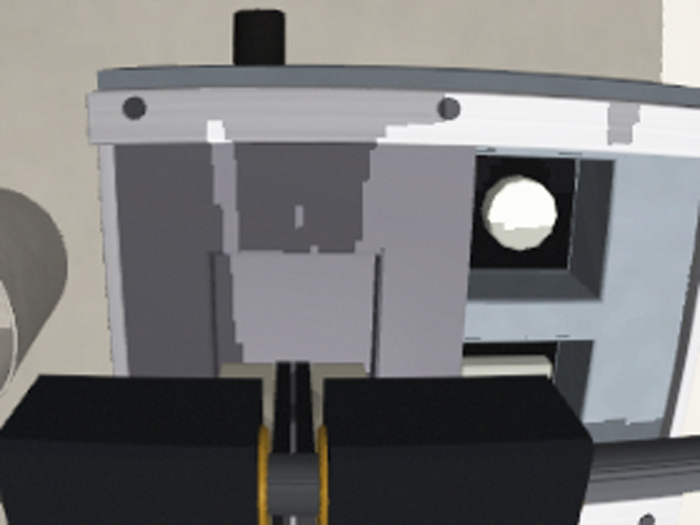

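The key is back up and the fingertips are centred over the dish (211-380, tips centred at 293). Going down and closing the cover.

Call:
carry_out --pt "0 0 0.02 0 0 0" --pt "0 0 0.035 0 0 0" --pt "0 0 0.0425 0 0 0" --pt "0 0 0.0425 0 0 0" --pt "0 0.004 0.0425 0 0 0" --pt "0 0.01 0.0425 0 0 0" --pt "0 0.016 0.0425 0 0 0" --pt "0 0.026 0.0425 0 0 0"

```text
clock: 13.32
tool_pos: [0.5286, 0.0073, 0.0575]
orientation: [-180.0, -0.1, -1.4]
force: [-0.3, 1.4, 0.5]
opening: 0.0003
gripper_force: 0.9
```

Call:
carry_out --pt "0 0.01 0 0 0 0" --pt "0 0.02 0 0 0 0" --pt "0 0.03 0 0 0 0" --pt "0 0.038 0 0 0 0" --pt "0 0.044 0 0 0 0" --pt "0 0.048 0 0 0 0" --pt "0 0.05 0 0 0 0" --pt "0 0.05 0 0 0 0"

```text
clock: 14.32
tool_pos: [0.5266, -0.0426, 0.0569]
orientation: [180.0, 0.0, -1.5]
force: [-0.4, -0.1, -0.1]
opening: 0.0005
gripper_force: 0.0
```

Call:
carry_out --pt "0 0.001 0 0 0 0" --pt "0 0.002 0 0 0 0" --pt "0 0.003 0 0 0 0" --pt "0 0.004 0 0 0 0"

```text
clock: 14.82
tool_pos: [0.5266, -0.0465, 0.0569]
orientation: [180.0, 0.0, -1.5]
force: [-1.8, 1.9, 0.3]
opening: 0.0003
gripper_force: 0.8
```

Call:
carry_out --pt "0 0.001 0 0 0 0" --pt "0 0.002 0 0 0 0" --pt "0 0.003 0 0 0 0" --pt "0 0.004 0 0 0 0"

```text
clock: 15.32
tool_pos: [0.5269, -0.0484, 0.057]
orientation: [-179.8, -0.0, -1.5]
force: [-4.1, 19.8, 2.4]
opening: 0.0006
gripper_force: 9.8
```

It is against the shut stop (20 N, where expected). Backing off, lifting and checking.

Call:
carry_out --pt "0 -0.004 0 0 0 0" --pt "0 -0.009 0 0 0 0" --pt "0 -0.009 -0.02 0 0 0" --pt "0 -0.009 -0.06 0 0 0" --pt "0 -0.009 -0.11 0 0 0" --pt "-0.02 -0.009 -0.15 0 0 0" --pt "-0.02 -0.009 -0.15 0 0 0" --pt "-0.02 -0.009 -0.15 0 0 0"

```text
clock: 16.32
tool_pos: [0.5068, -0.041, 0.2069]
orientation: [-180.0, -0.0, -1.5]
force: [-0.2, -0.2, 0.2]
opening: 0.0004
gripper_force: 0.0
```

Run:
```python
from snap import *
T,im=snap("w7")
cv2.imwrite("pics/w7b.png",cv2.resize(im[80:280,90:400],None,fx=2.5,fy=2.5,interpolation=cv2.INTER_CUBIC))
```

```text
16.325 [ 0.5068 -0.041   0.2069] [-1.7999e+02 -1.0000e-02 -1.4600e+00]
```

View pics/w7b.png

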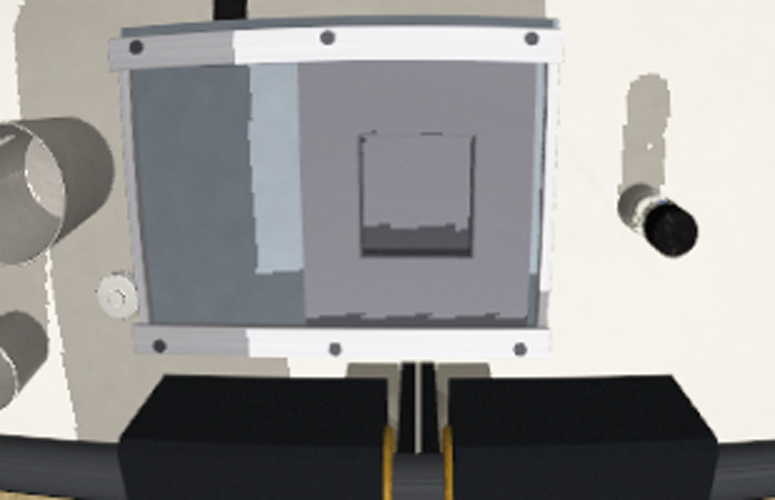

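The cover is fully shut: its -y edge is at crop column 530, beside the stop. Finger travel between the two stops was 89 mm, which is 74 mm plus the dish clearance. The vial, mount and cup are where they were. Handing in.

```bash
python3 -c "
from plant import workorder
print(workorder.close_job())"
```

```text
the job is handed in; nothing more can be done
None
```

The job is done and handed in at about 16 s: cover slid fully open, round key held fully down for about two seconds and released, cover slid fully shut again, and the bar key, vial, mount and cup left untouched.

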